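# Set the height stop to the tin and lock it

### The arm

A 6-joint arm with a two-finger parallel gripper is mounted at the origin on a cart in front of the work surface, level with it; the furniture and walls round the work are solid. World frame = base frame: x ahead of the robot, y to its left, z up, the work surface at z = 0. Lengths are in m, angles in degrees, forces in N, time in s.
With the tool pointing down it reaches from about 0.375 to 0.9 m from the base axis. Payload 3.1 kg.
Tool frame: the origin (TCP) lies at the very end of the fingers, on their centre line; the grasp point (between the pads) lies 19 mm behind it (grasp_offset is the distance from the TCP to the grasp point, in m); z points along the fingers, y is the direction in which the jaws open and shut (so a half turn about z gives the same grasp; the last joint's range is limited). The gripper opens to 87 mm and grips with 3 to 60 N. Pads are 19 mm wide; open, the fingers measure 117 mm over their backs; the gripper's body (75 mm by 190 mm) begins 51 mm behind the grasp point.
Start: joints at [-77.149, 30.224, 82.088, -0, 67.689, -10.227], TCP at [0.245, -0.575, 0.223] pointing down, gripper open.
Joint ranges: [-176.69, 176.69], [-43.24, 126.21], [12.49, 139.97], [-82, 262], [0, 151.66], [-163.58, 163.58]. Speed limits (degrees/s): [159.86, 159.86, 180, 180, 180, 180].

### API

Orientations are given as a 3x3 rotation matrix whose columns are the frame's x, y, z axes.
In Python, from rig import * gives the robot as it stands. The module is installed in compiled form; this text tells all that it offers.
- The arm moves only by the tool play_rows, never from a script. Its argument "plan" is a list that holds one entry, the list of rows, each a list of 7 numbers: the shift along the world's x, y, z each as a share of 5 cm, from -1 to 1, then the turn, a rotation vector about the world's x, y, z each as a share of pi rad, from -1 to 1, then the gripper's target within -1 to 1 (fully open at 1, half-way at 0, shut at -1). A call has 1 to 12 rows; each row shifts and turns the commanded pose from where the row before left it; what a row does not reach is not made up. A row lasts 1/10 s, in which the tool goes at most 50 mm and 8.59 degrees, less where a joint would pass 70% of its speed; a pose out of reach is approached as far as the arm can. A call with a number of a shift or a turn outside -1 to 1 is refused whole. A call with a gripper value outside its range is refused whole. The fingers move at their own pace and stop on an object; the grip force is fixed at half the most. Time passes only in rows, so rows that do not move let the fingers close. It gives the time, the measured TCP pose, the force and the opening at its end, in the units of the state.
- read_state(): the state, without advancing time (a new reading comes with each control period).
- capture(name): name is "scene" or "top"; returns the picture (480x640x3 uint8, red, green, blue); there is no depth.
- camera_params(name): a dict with "intrinsics" (3x3 intrinsics, pixels), "k1" (the pictures are not rectified: a ray, as slopes to the right and down, at radius r is drawn at 1 + k1 r^2 times it, then the intrinsics apply), "R" (3x3) and "t" (3): a world point X has camera coordinates R X + t. Camera axes: x right, y down, z forward; pixel columns grow to the right and rows downward; lengths in m; the calibration is good to about 2 mm. A picture is of the moment at which its call begins. camera_params takes no time and is no camera call.
- hand_in(): hands the job in, once; it reports no verdict.
The state is a dict: "time_s": time; "joint_positions": joint angles; "qvel": joint speeds; "tau": joint torques, N m; "position": TCP position; "tcp_rot": TCP orientation; "force": force on the tool from outside, world axes, zero at the start; "moment": the same for the moment, N m; "opening": opening from 0.0 (shut) to 1.0 (fully open).
Only numpy, scipy, OpenCV 4.12 (cv2) and the standard library are available. Lean on these libraries where they do the work, as an engineer would, in place of code of your own. Each camera call takes 0.05 s, during which the arm holds its last target. There are 200 camera calls.

### The job

Set the height stop of the aluminium stand to the tin that stands under it: push the stop rod down by its black knob until its rubber foot rests on the tin's lid with a light but definite pressure, without squashing the tin. Then swing the clamp lever clockwise all the way to its end to lock the rod there, leaving the tin where it stands, the foot still bearing on it, and the other things undisturbed.

Things in the scene. Friction and masses are not known exactly. Their poses are not given: they have to be found in the camera images.
- stop_stand: Fixed bare-metal stand: base plate 195 x 160 x 12 mm, a column at the back (+x of the stand) and an arm that carries a head (50 x 50 mm, from 150 to 190 mm above the table). Origin: underside of the base, on the axis of the stop rod; z up; -x of the stand is its front. Position and yaw vary.
- stop_rod: Steel rod, 14 mm in diameter, that slides straight down and up in the head, with a round black knob on top (30 mm in diameter, 28 mm high). Origin: centre of the knob; z up. It starts 265 to 285 mm above the table and can go down to 227 mm. It stays where it is left (sliding friction about 6 N; rod, knob and foot weigh 2 to 4 N).
- rod_end (a point): Lower end of the rod, on its axis, 136 mm below the knob's centre. A foot with a round rubber pad (26 mm wide) is screwed in here, differently each time: unloaded, the pad's underside is 13 to 39 mm below this point, unknown beforehand. The pad gives 1 mm per 4 N, 3 mm at most. When let go, the rod may spring back a little until its friction holds the pad's force.
- sample_tin: Food tin, 57 mm in diameter, 72 mm high, standing loose on the base plate (12 mm above the table) under the foot, between four low pins. Origin: centre of its underside. More than 15 N on its lid counts as squashing; 1 to 12 N is the pressure wanted.
- clamp_lever (a joint): Angle of the clamp lever on the right side (-y of the stand) of the head, rad. 0: the lever points to -y of the stand, loose; it grows clockwise seen from above; at its end, 1.55, the lever points to -x (front) of the stand. It grips the rod from about 0.8 on and is fully locked from 1.3. It turns stiffly (about 0.25 N m loose, up to about 0.5 N m near the end) and stays where it is left.
- clamp_pin (a point): Upright black round handle pin at the end of the clamp lever, 14 mm in diameter, from 201 to 247 mm above the table. The point lies on the pin's axis, 224 mm above the table. The lever turns about a vertical axis 50 mm to -y of the stand from the rod's axis; the pin is 75 mm from that axis.
- spice_jar: Bystander: spice jar with a red cap, 45 mm in diameter, 106 mm high, beside the left side of the stand. Origin: centre of its underside. Leave it alone.
- salt_mill: Bystander: small glass shaker with a grey top, 44 mm in diameter, 90 mm high, beside the left side of the stand. Origin: centre of its underside. Leave it alone.
- mug: Bystander: dotted mug, 78 x 114 x 93 mm, on the right part of the table. Origin: centre of its underside. Leave it alone.
Things that resemble listed ones, but are neither listed nor needed, are in the scene too. Leave any purple or turquoise look-alike of the sample_tin alone.

How it is judged:
By the outcome, as a careful person would: the job done as asked, in the order asked, and still so for the second after the job is handed in, with the robot touching nothing.
It also fails if it takes over 61 s, if anything falls off the work surface, if the arm or the gripper's body presses on something with over 40 N, if the wrist force passes 120 N, or if a joint passes its speed limit or range.

## Working session

There is one attempt and no reset: what is moved stays moved. The work goes in short steps, Python scripts to look and compute and a tool call to move; the robot and the scene stay as the last step left them, time stands still between calls to the robot, and variables do not carry over. Pictures are saved under pics/ and viewed, about 8 in all and at most 12, crops included, and the job is handed in when it is done.

Besides the shell and the picture viewer there is one more tool, called after "Request:" as name([rows], argument=value, ...), one row to a line, values as JSON. play_rows: Moves the arm, as the interface text tells. Its arguments: {"type":"object","properties":{"plan":{"type":"array"}},"required":["plan"]}

```bash
mkdir -p pics
python3 - <<'E'
from rig import *
import cv2, numpy as np
for n in("scene","top"):
    im=capture(n); np.save(f"pics/{n}0.npy",im); cv2.imwrite(f"pics/{n}0.png",im[...,::-1])
    p=camera_params(n); print(n,p)
s=read_state();print(s["time_s"],s["position"],s["tcp_rot"],s["force"],s["opening"])
E
```

```text
scene {'intrinsics': array([[539.31102928,   0.        , 325.62193478],
       [  0.        , 539.31102928, 254.02135099],
       [  0.        ,   0.        ,   1.        ]]), 'k1': -0.035311218935429003, 'R': array([[-0.57957131, -0.81490304, -0.00548984],
       [-0.45201189,  0.32706844, -0.82988643],
       [ 0.67807252, -0.47849689, -0.55790535]]), 't': array([0.25238927, 0.40563422, 0.93749944])}
top {'intrinsics': array([[504.38788319,   0.        , 310.49123285],
       [  0.        , 504.38788319, 243.28222097],
       [  0.        ,   0.        ,   1.        ]]), 'k1': -0.1247413502690555, 'R': array([[ 0.00155371, -0.99958193,  0.02887137],
       [-0.99840838, -0.00317826, -0.05630806],
       [ 0.05637628, -0.02873793, -0.99799592]]), 't': array([-0.09227756,  0.51985195,  1.25702891])}
0.1 [ 0.24486834 -0.57431313  0.22167053] [[ 9.19986528e-01  3.91949778e-01 -3.99315679e-04]
 [ 3.91949791e-01 -9.19984598e-01  1.92398784e-03]
 [ 3.86742331e-04 -1.92655459e-03 -9.99998069e-01]] [ 0.14880035 -0.50025901  0.18264826] 0.9993173473475305
```

View pics/scene0.png

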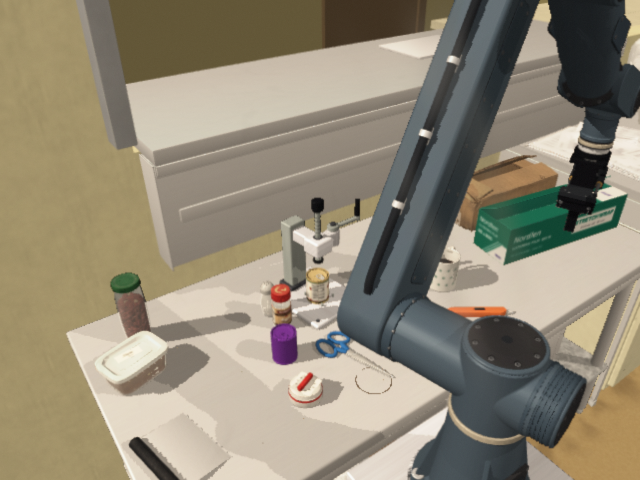

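View pics/top0.png

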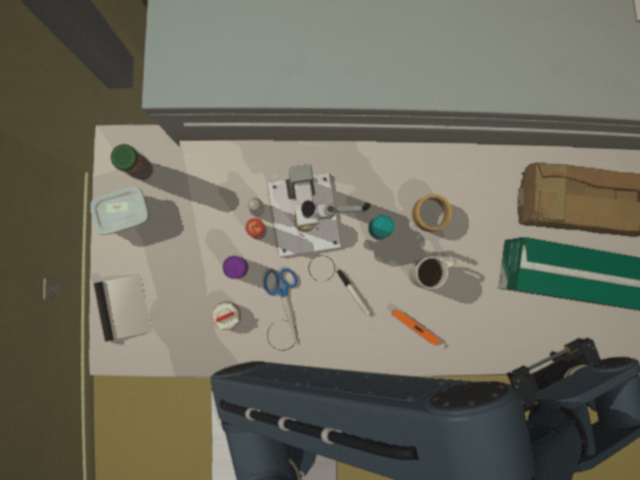

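The scene view shows the knob at about (317,204), the clamp pin at (358,208) and the tin at (318,284). In the top view the knob is at about (308,208), the pin at (366,206), and the stand is turned by a few degrees. Next I'll mask the dark blobs and triangulate.

```bash
cat > h.py <<'E'
import numpy as np, cv2
from rig import *
def ray(n,uv):
    p=camera_params(n);K=p["intrinsics"];d=np.array([p["k1"],0,0,0,0.])
    q=cv2.undistortPoints(np.array([[uv]],float),K,d)[0,0]
    R=p["R"];v=R.T@np.array([q[0],q[1],1]);return -R.T@p["t"],v/np.linalg.norm(v)
def plane(n,uv,z):
    c,v=ray(n,uv);return c+v*(z-c[2])/v[2]
def tri(a,b):
    (c,v),(e,w)=ray("scene",a),ray("top",b)
    s=np.linalg.lstsq(np.c_[v,-w],e-c,rcond=None)[0]
    P,Q=c+v*s[0],e+w*s[1];return (P+Q)/2,np.linalg.norm(P-Q)
def proj(n,X):
    p=camera_params(n)
    x=p["R"]@np.array(X)+p["t"];x=x[:2]/x[2];x=x*(1+p["k1"]*(x@x))
    return p["intrinsics"][:2,:2]@x+p["intrinsics"][:2,2]
def dark(im,box,th=60):
    u0,v0,u1,v1=box;m=(im[v0:v1,u0:u1].max(2)<th).astype(np.uint8)
    n,l,s,c=cv2.connectedComponentsWithStats(m)
    return [(tuple(np.round(c[i]+[u0,v0],1)),(s[i]+[u0,v0,0,0,0]).tolist()) for i in range(1,n) if s[i,4]>8]
E
python3 - <<'E'
from h import *
s=np.load("pics/scene0.npy");t=np.load("pics/top0.npy")
print("scene",dark(s,(300,190,375,270)));print("top",dark(t,(290,160,385,260)))
a=cv2.resize(s[180:330,250:390],None,fx=4,fy=4,interpolation=2)
b=cv2.resize(t[155:265,235:405],None,fx=4,fy=4,interpolation=2)
cv2.imwrite("pics/a.png",a[...,::-1]);cv2.imwrite("pics/b.png",b[...,::-1])
E
```

```text
scene [((np.float64(317.2), np.float64(204.8)), [311, 198, 13, 15, 165]), ((np.float64(357.1), np.float64(207.1)), [355, 199, 5, 17, 80]), ((np.float64(372.5), np.float64(264.0)), [369, 255, 6, 15, 49]), ((np.float64(318.4), np.float64(260.7)), [314, 258, 9, 5, 23])]
top [((np.float64(307.9), np.float64(208.2)), [302, 202, 13, 14, 138]), ((np.float64(365.7), np.float64(206.7)), [363, 204, 7, 7, 35]), ((np.float64(371.1), np.float64(230.4)), [370, 224, 5, 12, 19])]
```

View pics/a.png

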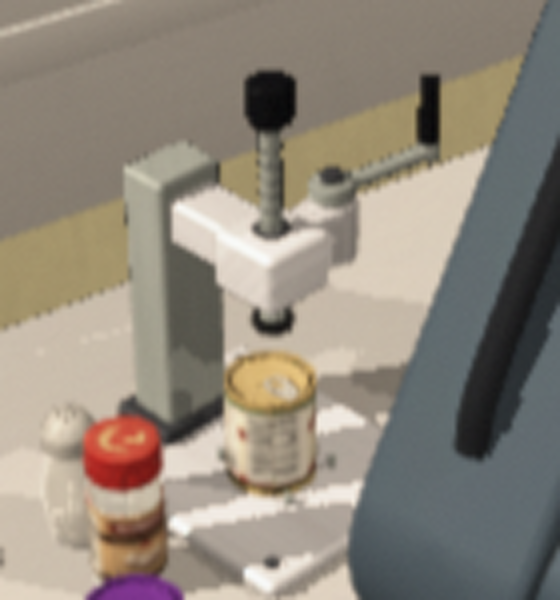

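View pics/b.png

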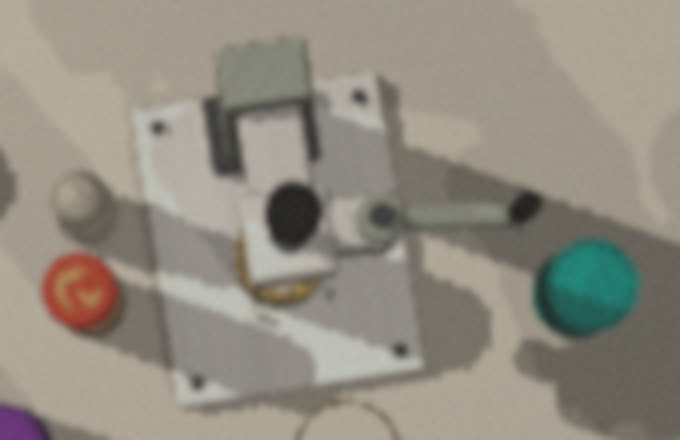

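The scene crop shows the knob, the pin upright on the lever, and the rubber foot just below the head with the tin below it. The top crop shows the base turned slightly, with the lever pointing to -y. The turquoise look-alike is low and close to the pin.

Run:
```python
from h import *
k,e1=tri((317.2,204.9),(307.9,208.3));p,e2=tri((357.1,207.1),(365.7,206.7))
print("knob",k.round(4),e1,"pin",p.round(4),e2)
# base plate corners z=12mm, top crop px/4+offset
c=[np.array(q)/4+[235,155] for q in[(135,110),(378,74),(422,366),(182,405)]]
P=np.array([plane("top",q,.012) for q in c]);print(P.round(3))
d=[P[1]-P[0],P[2]-P[1],P[3]-P[2],P[0]-P[3]]
print([ (np.linalg.norm(v).round(3),np.degrees(np.arctan2(v[1],v[0])).round(1)) for v in d])
# vertical extents along knob axis
for nm,uv in [("padbottom",(318.2,263)),("padtop",(318.2,258)),("knobtop",(317.2,197.8)),("knobbot",(317.2,213))]:
    print(nm,uv)
    for z in np.arange(.07,.30,.001):
        if abs(proj("scene",[k[0],k[1],z])[1]-uv[1])<.5: print("  z",z.round(3),end="")
    print()
# yaw from pin
v=p[:2]-k[:2];print("pin-knob",v,np.linalg.norm(v),np.degrees(np.arctan2(v[1],v[0]))+90)
for z in(.078,): print("turq",plane("top",(235+585/4,155+288/4),z))
print("lid scene",plane("scene",(250+270/4,180+380/4),.084))
```

```text
knob [ 0.5758 -0.0783  0.2772] 0.00024563260491957057 pin [ 0.5864 -0.2023  0.2266] 0.00013873780940734575
[[ 0.675  0.016  0.012]
 [ 0.699 -0.14   0.012]
 [ 0.512 -0.167  0.012]
 [ 0.487 -0.015  0.012]]
[(np.float64(0.157), np.float64(-81.1)), (np.float64(0.189), np.float64(-171.6)), (np.float64(0.154), np.float64(99.4)), (np.float64(0.19), np.float64(9.4))]
padbottom (318.2, 263)
  z 0.117  z 0.118  z 0.119
padtop (318.2, 258)
  z 0.132  z 0.133  z 0.134
knobtop (317.2, 197.8)
  z 0.294  z 0.295  z 0.296
knobbot (317.2, 213)
  z 0.256  z 0.257
pin-knob [ 0.01060847 -0.12401938] 0.12447226719946608 4.889109416343132
turq [ 0.55659662 -0.26059119  0.078     ]
lid scene [ 0.5751617  -0.07557598  0.084     ]
```

Request:
play_rows([
  [[0.2, 0.3, 0.7, 0, 0, 0, -1], [0.3, 0.5, 0.7, 0, 0, 0.02, -1], [0.4, 0.6, 0.5, 0, 0, 0.038, -1], [0.45, 0.7, 0.2, 0, 0, 0.038, -1], [0.45, 0.7, 0, 0, 0, 0.038, -1], [0.45, 0.7, 0, 0, 0, 0.038, -1], [0.45, 0.7, 0, 0, 0, 0.038, -1], [0.45, 0.7, 0, 0, 0, 0.038, -1], [0.45, 0.7, 0, 0, 0, 0.038, -1], [0.45, 0.7, 0, 0, 0, 0.038, -1], [0.45, 0.7, 0, 0, 0, 0.038, -1], [0.45, 0.7, 0, 0, 0, 0.03, -1]],
])

```text
time_s: 1.3
position: [0.4929, -0.1882, 0.3272]
tcp_rot: [[-0.068, 0.998, -0.001], [0.998, 0.068, 0.0], [0.0, -0.001, -1.0]]
force: [1.9, -1.1, -0.3]
opening: 0.032
```

Request:
play_rows([
  [[0.33, 0.44, 0, 0, 0, 0, -1], [0.33, 0.44, 0, 0, 0, 0, -1], [0.33, 0.44, 0, 0, 0, 0, -1], [0.33, 0.44, 0, 0, 0, 0, -1], [0.22, 0.3, 0, 0, 0, 0, -1], [0, 0, -0.2, 0, 0, 0, -1], [0, 0, -0.2, 0, 0, 0, -1], [0, 0, 0, 0, 0, 0, -1], [0, 0, 0, 0, 0, 0, -1]],
])

```text
time_s: 2.2
position: [0.5686, -0.0877, 0.3068]
tcp_rot: [[-0.062, 0.998, -0.002], [0.998, 0.062, 0.0], [0.001, -0.002, -1.0]]
force: [-0.3, -0.4, -0.5]
opening: 0.003
```

Run:
```python
from h import *
s=read_state();print(s["position"],s["force"])
im=capture("scene");a=cv2.resize(im[120:330,250:450],None,fx=2.8,fy=2.8,interpolation=2)
t=capture("top");b=cv2.resize(t[155:265,235:405],None,fx=3,fy=3)
cv2.imwrite("pics/c.png",a[...,::-1])
```

```text
[ 0.56863152 -0.08767413  0.30675234] [-0.26180878 -0.44408212 -0.48737667]
```

View pics/c.png

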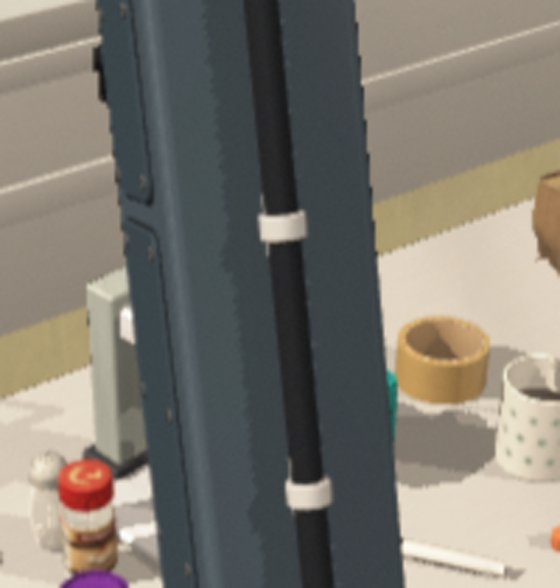

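The arm hides the stand from the scene camera here, so I'll work by force.

Request:
play_rows([
  [[0.15, 0.19, 0, 0, 0, 0, -1], [0, 0, -0.08, 0, 0, 0, -1], [0, 0, -0.08, 0, 0, 0, -1], [0, 0, -0.08, 0, 0, 0, -1], [0, 0, -0.08, 0, 0, 0, -1], [0, 0, -0.08, 0, 0, 0, -1], [0, 0, -0.08, 0, 0, 0, -1], [0, 0, 0, 0, 0, 0, -1]],
])

```text
time_s: 3.1
position: [0.5768, -0.0775, 0.283]
tcp_rot: [[-0.063, 0.998, -0.001], [0.998, 0.063, 0.0], [0.0, -0.0, -1.0]]
force: [-0.2, -0.2, -0.0]
opening: 0.006
```

Request:
play_rows([
  [[0, 0, -0.06, 0, 0, 0, -1], [0, 0, -0.06, 0, 0, 0, -1], [0, 0, -0.06, 0, 0, 0, -1]],
])

```text
time_s: 3.4
position: [0.5771, -0.0776, 0.2746]
tcp_rot: [[-0.063, 0.998, 0.0], [0.998, 0.063, -0.0], [-0.0, 0.0, -1.0]]
force: [-0.5, 0.3, 2.7]
opening: 0.007
```

Run:
```python
from h import *
s=read_state();print(s["position"],s["force"],s["moment"])
t=capture("top");b=cv2.resize(t[155:265,235:405],None,fx=4,fy=4,interpolation=2)
cv2.imwrite("pics/d.png",b[...,::-1])
```

```text
[ 0.57709875 -0.07755993  0.27458551] [-0.53139163  0.27229429  2.74940065] [-0.01601363  0.01635348  0.02134957]
```

View pics/d.png

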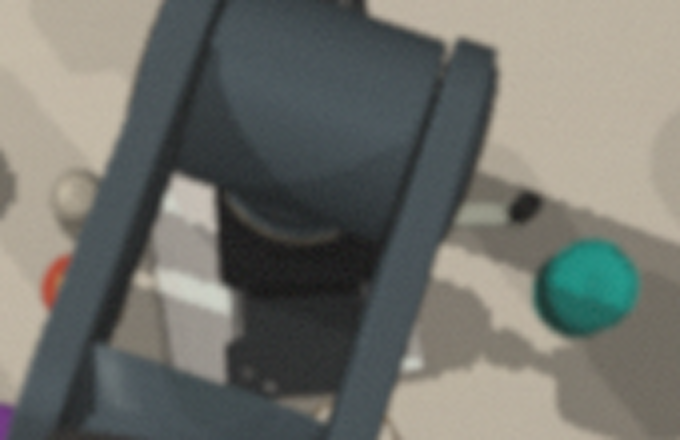

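The top view shows the tool over the knob, with the pin still in place. The 2.7 N fits a sliding rod.

Request:
play_rows([
  [[0, 0, -0.04, 0, 0, 0, -1], [0, 0, -0.04, 0, 0, 0, -1], [0, 0, -0.04, 0, 0, 0, -1]],
])

```text
time_s: 3.75
position: [0.5771, -0.0775, 0.2685]
tcp_rot: [[-0.063, 0.998, 0.0], [0.998, 0.063, -0.0], [-0.0, 0.0, -1.0]]
force: [-0.3, 0.8, 2.9]
opening: 0.004
```

Request:
play_rows([
  [[0, 0, -0.03, 0, 0, 0, -1], [0, 0, -0.03, 0, 0, 0, -1], [0, 0, -0.03, 0, 0, 0, -1]],
])

```text
time_s: 4.05
position: [0.5771, -0.0775, 0.264]
tcp_rot: [[-0.063, 0.998, 0.0], [0.998, 0.063, -0.0], [-0.0, 0.0, -1.0]]
force: [0.3, -1.0, 2.2]
opening: 0.001
```

Request:
play_rows([
  [[0, 0, -0.02, 0, 0, 0, -1], [0, 0, -0.02, 0, 0, 0, -1], [0, 0, -0.02, 0, 0, 0, -1]],
])

```text
time_s: 4.35
position: [0.5771, -0.0775, 0.261]
tcp_rot: [[-0.063, 0.998, 0.0], [0.998, 0.063, -0.0], [-0.0, 0.0, -1.0]]
force: [-0.9, 0.2, 2.6]
opening: 0.007
```

Request:
play_rows([
  [[0, 0, -0.02, 0, 0, 0, -1], [0, 0, -0.02, 0, 0, 0, -1]],
])

```text
time_s: 4.55
position: [0.5771, -0.0775, 0.259]
tcp_rot: [[-0.064, 0.998, 0.0], [0.998, 0.064, -0.0], [-0.0, 0.0, -1.0]]
force: [-0.5, -0.6, 2.2]
opening: 0.005
```

Request:
play_rows([
  [[0, 0, -0.02, 0, 0, 0, -1], [0, 0, -0.01, 0, 0, 0, -1]],
])

```text
time_s: 4.75
position: [0.5771, -0.0775, 0.2574]
tcp_rot: [[-0.063, 0.998, 0.0], [0.998, 0.063, -0.0], [-0.0, 0.0, -1.0]]
force: [-0.3, -1.5, 2.1]
opening: 0.007
```

Request:
play_rows([
  [[0, 0, -0.01, 0, 0, 0, -1], [0, 0, -0.01, 0, 0, 0, -1]],
])

```text
time_s: 4.95
position: [0.5771, -0.0775, 0.2565]
tcp_rot: [[-0.064, 0.998, 0.0], [0.998, 0.064, -0.0], [-0.0, 0.0, -1.0]]
force: [0.6, -1.5, 1.6]
opening: 0.007
```

Request:
play_rows([
  [[0, 0, -0.02, 0, 0, 0, -1], [0, 0, -0.01, 0, 0, 0, -1]],
])

```text
time_s: 5.15
position: [0.5771, -0.0775, 0.255]
tcp_rot: [[-0.063, 0.998, 0.0], [0.998, 0.063, -0.0], [-0.0, 0.0, -1.0]]
force: [-1.0, -1.0, 2.0]
opening: 0.008
```

Request:
play_rows([
  [[0, 0, -0.01, 0, 0, 0, -1], [0, 0, -0.01, 0, 0, 0, -1]],
])

```text
time_s: 5.35
position: [0.5771, -0.0775, 0.254]
tcp_rot: [[-0.063, 0.998, 0.0], [0.998, 0.063, -0.0], [-0.0, 0.0, -1.0]]
force: [-0.1, -0.8, 2.8]
opening: 0.001
```

Request:
play_rows([
  [[0, 0, -0.01, 0, 0, 0, -1], [0, 0, -0.01, 0, 0, 0, -1]],
])

```text
time_s: 5.55
position: [0.5771, -0.0775, 0.2531]
tcp_rot: [[-0.063, 0.998, 0.0], [0.998, 0.063, -0.0], [-0.0, 0.0, -1.0]]
force: [0.7, -1.1, 2.4]
opening: 0.004
```

Request:
play_rows([
  [[0, 0, -0.01, 0, 0, 0, -1], [0, 0, -0.01, 0, 0, 0, -1]],
])

```text
time_s: 5.75
position: [0.5771, -0.0775, 0.252]
tcp_rot: [[-0.063, 0.998, 0.0], [0.998, 0.063, -0.0], [-0.0, 0.0, -1.0]]
force: [-0.2, -2.1, 2.7]
opening: 0.003
```

Request:
play_rows([
  [[0, 0, -0.01, 0, 0, 0, -1], [0, 0, -0.01, 0, 0, 0, -1]],
])

```text
time_s: 5.95
position: [0.5771, -0.0775, 0.2512]
tcp_rot: [[-0.063, 0.998, 0.0], [0.998, 0.063, -0.0], [-0.0, 0.0, -1.0]]
force: [-0.8, -1.4, 4.3]
opening: 0.007
```

Request:
play_rows([
  [[0, 0, -0.01, 0, 0, 0, -1]],
])

```text
time_s: 6.05
position: [0.5771, -0.0775, 0.2509]
tcp_rot: [[-0.063, 0.998, 0.0], [0.998, 0.063, -0.0], [-0.0, 0.0, -1.0]]
force: [-0.8, -1.3, 4.9]
opening: 0.007
```

Contact came at about 0.2517. I'm aiming for about 6 N on the pad, which is roughly 8.5 N total.

Request:
play_rows([
  [[0, 0, -0.01, 0, 0, 0, -1], [0, 0, 0, 0, 0, 0, -1]],
])

```text
time_s: 6.25
position: [0.5771, -0.0775, 0.2506]
tcp_rot: [[-0.064, 0.998, 0.001], [0.998, 0.064, -0.0], [-0.0, 0.0, -1.0]]
force: [-1.2, -0.9, 5.4]
opening: 0.007
```

Request:
play_rows([
  [[0, 0, -0.008, 0, 0, 0, -1], [0, 0, 0, 0, 0, 0, -1]],
])

```text
time_s: 6.45
position: [0.5771, -0.0775, 0.2505]
tcp_rot: [[-0.063, 0.998, 0.001], [0.998, 0.063, -0.0], [-0.0, 0.001, -1.0]]
force: [-1.4, -1.6, 6.6]
opening: 0.007
```

Request:
play_rows([
  [[0, 0, -0.01, 0, 0, 0, -1], [0, 0, 0, 0, 0, 0, -1], [0, 0, 0, 0, 0, 0, -1]],
])

```text
time_s: 6.75
position: [0.5771, -0.0775, 0.2501]
tcp_rot: [[-0.064, 0.998, 0.001], [0.998, 0.064, -0.0], [-0.0, 0.001, -1.0]]
force: [-2.2, -0.9, 7.5]
opening: 0.01
```

Request:
play_rows([
  [[0, 0, 0.05, 0, 0, 0, -1], [0, 0, 0.2, 0, 0, 0, -1], [0, 0, 0.5, 0, 0, 0, -1], [0, 0, 0.5, 0, 0, 0, -1], [0.03, -0.5, 0, 0, 0, 0, 0], [0.03, -0.5, 0, 0, 0, 0, 0], [0.03, -0.5, 0, 0, 0, 0, 0], [0.03, -0.5, 0, 0, 0, 0, 0], [0.03, -0.5, 0, 0, 0, 0, 0], [0.03, 0, 0, 0, 0, 0, 0], [0, 0, 0, 0, 0, 0, 0], [0, 0, 0, 0, 0, 0, 0]],
])

```text
time_s: 7.95
position: [0.5858, -0.2013, 0.3115]
tcp_rot: [[-0.064, 0.998, -0.001], [0.998, 0.064, 0.001], [0.001, -0.001, -1.0]]
force: [-0.0, -0.1, -1.0]
opening: 0.492
```

Run:
```python
from h import *
s=read_state();print(s["position"],s["force"],s["opening"])
im=capture("scene");a=cv2.resize(im[150:310,260:400],None,fx=4,fy=3.7,interpolation=2)
cv2.imwrite("pics/e.png",a[...,::-1])
print(dark(im,(300,190,335,270)),dark(im,(345,190,370,230)))
```

```text
[ 0.58580847 -0.20131202  0.31153033] [-0.00743554 -0.10594699 -1.03264216] 0.4915528822998908
[] [((np.float64(349.7), np.float64(210.0)), [345, 190, 11, 40, 419])]
```

View pics/e.png

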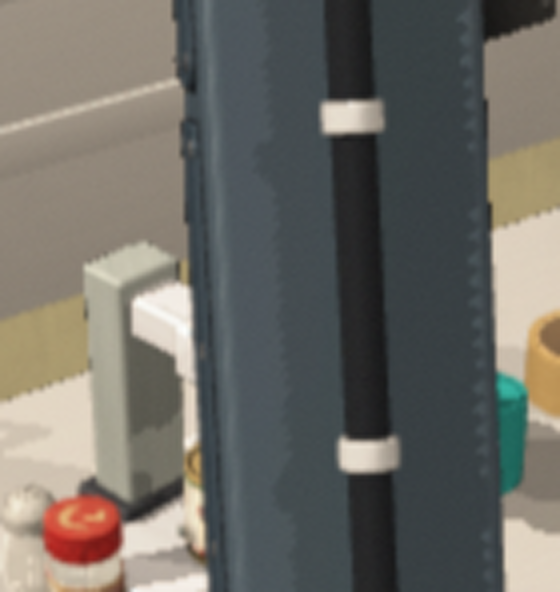

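The arm hides the stand again. The pin measurement is good enough for a 43 mm opening, so I'll go down and close on it.

Request:
play_rows([
  [[0, 0, -0.4, 0, 0, 0, 0], [0, 0, -0.4, 0, 0, 0, 0], [0, 0, -0.4, 0, 0, 0, 0], [0, 0, -0.4, 0, 0, 0, 0], [0, 0, -0.2, 0, 0, 0, 0], [0, 0, -0.15, 0, 0, 0, 0], [0, 0, 0, 0, 0, 0, 0], [0, 0, 0, 0, 0, 0, -1], [0, 0, 0, 0, 0, 0, -1], [0, 0, 0, 0, 0, 0, -1], [0, 0, 0, 0, 0, 0, -1]],
])

```text
time_s: 9.1
position: [0.5863, -0.2026, 0.2148]
tcp_rot: [[-0.063, 0.998, 0.001], [0.998, 0.063, -0.001], [-0.001, 0.001, -1.0]]
force: [1.0, -0.4, 0.8]
opening: 0.223
```

Run:
```python
from h import *
s=read_state();print(s["position"],s["force"],s["moment"],s["opening"]*87,s["joint_positions"])
g=s["position"]
for q in [(235+383/4,155+213/4)]: print("pivot cap",plane("top",q,.20),plane("top",q,.195))
print("pivot scene",plane("scene",(250+333/4,180+178/4),.20))
```

```text
[ 0.5863167  -0.20264802  0.21477798] [ 0.96099941 -0.38559229  0.79286627] [-0.02396094 -0.56337044  0.01588115] 19.37316450292937 [-2.93755347e+01  3.03180670e+01  8.33129572e+01  3.01384048e-03
  6.62948586e+01 -3.30103394e+01]
pivot cap [ 0.58599315 -0.12963064  0.2       ] [ 0.58662683 -0.12997658  0.195     ]
pivot scene [ 0.58980791 -0.13349877  0.2       ]
```

Request:
play_rows([
  [[0, 0, 0, 0, 0, 0, -1], [0, 0, 0, 0, 0, 0, -1], [0, 0, 0, 0, 0, 0, -1]],
])

```text
time_s: 9.4
position: [0.5872, -0.2027, 0.2147]
tcp_rot: [[-0.063, 0.998, 0.003], [0.998, 0.063, -0.001], [-0.001, 0.003, -1.0]]
force: [4.9, -0.2, 0.9]
opening: 0.154
```

Run:
```python
from h import *
s=read_state();print(s["force"],s["moment"])
C=np.array([.5845,-.1275]);P=s["position"][:2]
r=np.linalg.norm(P-C);a0=np.arctan2(*(P-C)[::-1]);yaw=np.radians(8.7)
th0=-np.pi/2+yaw-a0; print("r",r,"lever0",th0)
n=11;st=(1.57-th0)/n
prev=P
for i in range(1,n+1):
    a=a0-st*i;q=C+.075*np.array([np.cos(a),np.sin(a)]);print(i,((q-prev)/.05).round(3),(-st/np.pi).round(4),q.round(4));prev=q
```

```text
[ 4.86090602 -0.18914253  0.88978219] [ 0.08981381 -0.72595112 -0.02540658]
r 0.07522459179110656 lever0 0.11540029174963329
1 [-0.198  0.01 ] -0.0421 [ 0.5773 -0.2022]
2 [-0.196  0.032] -0.0421 [ 0.5675 -0.2006]
3 [-0.19   0.057] -0.0421 [ 0.5581 -0.1977]
4 [-0.18   0.082] -0.0421 [ 0.549  -0.1936]
5 [-0.168  0.105] -0.0421 [ 0.5406 -0.1883]
6 [-0.153  0.126] -0.0421 [ 0.533 -0.182]
7 [-0.135  0.145] -0.0421 [ 0.5263 -0.1748]
8 [-0.114  0.162] -0.0421 [ 0.5205 -0.1667]
9 [-0.092  0.176] -0.0421 [ 0.5159 -0.1579]
10 [-0.068  0.186] -0.0421 [ 0.5125 -0.1486]
11 [-0.043  0.193] -0.0421 [ 0.5104 -0.1389]
```

Gripped: the opening is about 13–14 mm, which matches the pin. Now I'll swing the first half.

Request:
play_rows([
  [[-0.1, 0.005, 0, 0, 0, -0.021, -1], [-0.1, 0.01, 0, 0, 0, -0.021, -1], [-0.1, 0.015, 0, 0, 0, -0.021, -1], [-0.098, 0.02, 0, 0, 0, -0.021, -1], [-0.096, 0.027, 0, 0, 0, -0.021, -1], [-0.094, 0.03, 0, 0, 0, -0.021, -1], [-0.092, 0.038, 0, 0, 0, -0.021, -1], [-0.088, 0.044, 0, 0, 0, -0.021, -1]],
])

```text
time_s: 10.2
position: [0.5492, -0.1926, 0.2147]
tcp_rot: [[0.451, 0.893, 0.004], [0.893, -0.451, 0.0], [0.002, 0.004, -1.0]]
force: [6.2, 2.3, 0.3]
opening: 0.151
```

```bash
cat > n.py <<'E'
from h import *
s=read_state();print(s["force"].round(1),s["moment"].round(2),s["position"].round(4),s["opening"]*87)
C=np.array([.5845,-.1275]);d=s["position"][:2]-C;a=np.arctan2(d[1],d[0])
y=s["tcp_rot"][:,1];print("r",np.hypot(*d),"lever",-np.pi/2+np.radians(8.7)-a,"dir",np.degrees(a),"jaw",np.degrees(np.arctan2(y[1],y[0])))
E
python3 n.py
```

```text
[6.2 2.3 0.3] [ 0.43 -1.   -0.05] [ 0.5492 -0.1926  0.2147] 13.159099576250641
r 0.07407163204011996 lever 0.6488810989472769 dir -118.47814837548974 jaw -26.787400977992817
```

Request:
play_rows([
  [[-0.085, 0.051, 0, 0, 0, -0.021, -1], [-0.083, 0.054, 0, 0, 0, -0.021, -1], [-0.078, 0.061, 0, 0, 0, -0.021, -1], [-0.075, 0.065, 0, 0, 0, -0.021, -1], [-0.07, 0.07, 0, 0, 0, -0.021, -1], [-0.065, 0.075, 0, 0, 0, -0.021, -1], [-0.06, 0.079, 0, 0, 0, -0.021, -1], [-0.054, 0.083, 0, 0, 0, -0.021, -1]],
])

```text
time_s: 11.0
position: [0.5224, -0.166, 0.2148]
tcp_rot: [[0.839, 0.544, 0.008], [0.544, -0.839, -0.0], [0.006, 0.005, -1.0]]
force: [9.4, 1.8, -2.2]
opening: 0.153
```

```bash
python3 n.py
```

```text
[ 9.4  1.8 -2.2] [ 0.37 -1.52  0.06] [ 0.5224 -0.166   0.2148] 13.317874556468814
r 0.07308955309337328 lever 1.168143892621536 dir -148.22971491119725 jaw -57.028429618848115
```

Request:
play_rows([
  [[-0.04, 0.086, 0, 0, 0, -0.021, -1], [-0.038, 0.088, 0, 0, 0, -0.021, -1], [-0.03, 0.09, 0, 0, 0, -0.021, -1], [-0.025, 0.093, 0, 0, 0, -0.021, -1], [-0.02, 0.095, 0, 0, 0, -0.021, -1]],
])

```text
time_s: 11.5
position: [0.5138, -0.1443, 0.2148]
tcp_rot: [[0.97, 0.244, 0.005], [0.244, -0.97, -0.002], [0.005, 0.004, -1.0]]
force: [6.0, -1.0, -1.0]
opening: 0.153
```

```bash
python3 n.py
```

```text
[ 6. -1. -1.] [-0.04 -0.98  0.27] [ 0.5138 -0.1443  0.2148] 13.306818465012952
r 0.07266003952178522 lever 1.4891276232293809 dir -166.62072796739093 jaw -75.86235588819086
```

Almost at the end. Small steps now, until the stop resists.

Request:
play_rows([
  [[-0.01, 0.07, 0, 0, 0, -0.015, -1], [-0.01, 0.05, 0, 0, 0, -0.01, -1]],
])

```text
time_s: 11.7
position: [0.5134, -0.1412, 0.2149]
tcp_rot: [[0.985, 0.171, 0.007], [0.171, -0.985, -0.009], [0.005, 0.01, -1.0]]
force: [6.8, -10.9, -4.7]
opening: 0.153
```

Request:
play_rows([
  [[0, 0.04, 0, 0, 0, -0.005, -1], [0, 0.03, 0, 0, 0, 0, -1]],
])

```text
time_s: 11.9
position: [0.5136, -0.141, 0.2149]
tcp_rot: [[0.988, 0.157, 0.007], [0.157, -0.988, -0.015], [0.004, 0.016, -1.0]]
force: [4.1, -19.1, -7.9]
opening: 0.153
```

```bash
python3 n.py
```

```text
[  4.1 -19.1  -7.9] [-2.89 -0.64  0.1 ] [ 0.5136 -0.141   0.2149] 13.307112498134027
r 0.07215111999594444 lever 1.5344428905016394 dir -169.21710152959866 jaw -80.98448376711652
```

The lever is against its stop: it doesn't move and the force has risen to 19 N. Relax, release and retreat.

Request:
play_rows([
  [[0, -0.045, 0, 0, 0, 0, -1], [0, 0, 0, 0, 0, 0, -0.2], [0, 0, 0, 0, 0, 0, -0.2], [0, 0, 0, 0, 0, 0, -0.2], [0, 0, 0, 0, 0, 0, -0.2], [0, 0, 0, 0, 0, 0, -0.2]],
])

```text
time_s: 12.5
position: [0.5097, -0.1357, 0.2139]
tcp_rot: [[0.988, 0.154, -0.002], [0.154, -0.988, 0.001], [-0.002, -0.001, -1.0]]
force: [-0.5, 0.0, 0.0]
opening: 0.389
```

Request:
play_rows([
  [[0, 0, 0.2, 0, 0, 0, -0.2], [0, 0, 0.4, 0, 0, 0, -0.2], [0, 0, 0.6, 0, 0, 0, -0.2], [0, 0, 0.6, 0, 0, 0, -0.2], [0, 0, 0.3, 0, 0, 0, -0.2], [-0.2, -0.7, 0, 0, 0, 0, -0.2], [-0.2, -0.7, 0, 0, 0, 0, -0.2], [-0.2, -0.7, 0, 0, 0, 0, -0.2], [-0.2, -0.7, 0, 0, 0, 0, -0.2], [-0.2, -0.7, 0, 0, 0, 0, -0.2], [-0.2, -0.7, 0, 0, 0, 0, -0.2], [-0.2, -0.7, 0, 0, 0, 0, -0.2]],
])

```text
time_s: 13.7
position: [0.4399, -0.3823, 0.32]
tcp_rot: [[0.988, 0.154, 0.0], [0.154, -0.988, -0.0], [0.0, 0.0, -1.0]]
force: [0.5, 0.1, 0.2]
opening: 0.398
```

Request:
play_rows([
  [[-0.5, -0.7, 0, 0, 0, 0, -0.2], [-0.5, -0.7, 0, 0, 0, 0, -0.2], [-0.5, -0.7, 0, 0, 0, 0, -0.2], [-0.4, -0.4, 0, 0, 0, 0, -0.2], [0, 0, 0, 0, 0, 0, -0.2], [0, 0, 0, 0, 0, 0, -0.2]],
])

```text
time_s: 14.3
position: [0.3451, -0.5062, 0.3195]
tcp_rot: [[0.988, 0.153, 0.0], [0.153, -0.988, 0.001], [0.001, -0.001, -1.0]]
force: [0.9, 0.1, 0.7]
opening: 0.401
```

Run:
```python
from h import *
s=read_state();print(s["time_s"],s["position"],s["force"])
im=capture("scene");t=capture("top")
a=cv2.resize(im[180:330,250:390],None,fx=3.6,fy=3.6,interpolation=2);b=cv2.resize(t[155:265,235:335],None,fx=2.8,fy=2.8,interpolation=2)
o=np.zeros((540,790,3),np.uint8);o[:,:504]=a[:540];o[:308,507:787]=b
cv2.imwrite("pics/f.png",o[...,::-1])
print(dark(im,(300,190,375,270)),dark(t,(290,160,385,260)))
```

```text
14.3 [ 0.34512752 -0.50619836  0.31949094] [0.88195023 0.12036789 0.6542748 ]
[((np.float64(373.1), np.float64(208.9)), [371, 200, 4, 16, 36]), ((np.float64(317.4), np.float64(219.9)), [312, 213, 12, 15, 156]), ((np.float64(368.1), np.float64(250.1)), [358, 224, 17, 46, 542])] [((np.float64(307.5), np.float64(210.2)), [302, 204, 12, 13, 114]), ((np.float64(371.2), np.float64(231.2)), [370, 227, 4, 9, 11]), ((np.float64(337.0), np.float64(241.9)), [335, 240, 5, 5, 22])]
```

View pics/f.png

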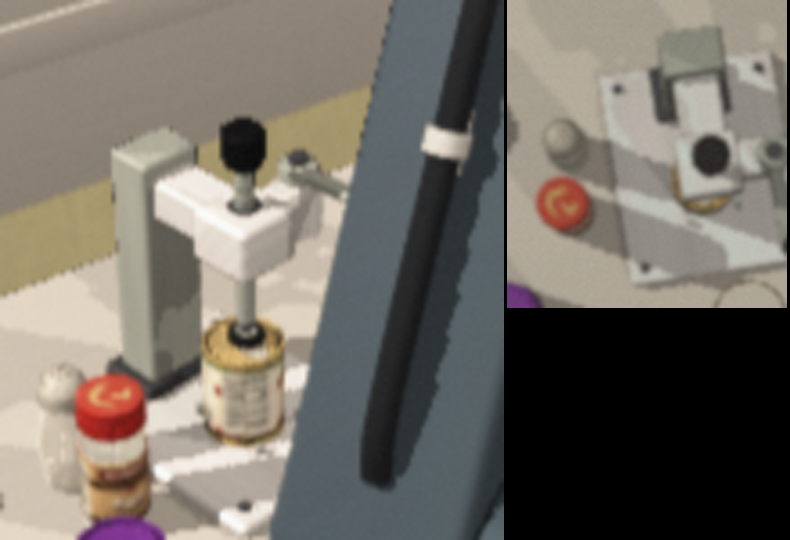

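The foot rests on the tin's lid and the tin stands in place. The pin in the top view is at (337,242), at the front of the stand. One last numeric check.

Run:
```python
from h import *
k,e=tri((317.4,219.9),(307.5,210.2));print("knob",k,e)
t0=tri((357.1,207.1),(365.7,206.7))[0]
p=plane("top",(337,241.9),t0[2]);print("pin",p,t0)
# pivot from both pin positions, r=.075
m=(p+t0)[:2]/2;d=(p-t0)[:2];L=np.hypot(*d);n=np.array([-d[1],d[0]])/L
for sg in(1,-1):
    C=m+sg*n*np.sqrt(.075**2-L*L/4);print("pivot",C,"swing rad",2*np.arcsin(L/.15),"yaw from rod", np.degrees(np.arctan2(*(C-k[:2])[::-1]))+90, "final dir",np.degrees(np.arctan2(*(p[:2]-C)[::-1])))
```

```text
knob [ 0.57664167 -0.07854203  0.23781422] 0.0006219390433737942
pin [ 0.51127136 -0.14092776  0.22658232] [ 0.58638363 -0.20231172  0.22658232]
pivot [ 0.5126277  -0.21591549] swing rad 1.406488629474168 yaw from rod -24.984810354168772 final dir 91.03622508213842
pivot [ 0.58502729 -0.12732399] swing rad 1.406488629474168 yaw from rod 9.753820813465978 final dir -169.54963731987087
```

```bash
python3 -c "
from rig import *
print(hand_in())"
```

```text
the job is handed in; nothing more can be done
None
```

The stop is set on the tin and locked, and the job is handed in at about 14.4 s, with the arm clear of everything. I did not touch the knob again after locking to re-measure the pressure.

- **Pressing the rod:** I pushed the knob down with closed fingers. The rod slid at about 2.5 N and the foot met the lid at TCP height 0.2517 m. I stopped at 7.5 N, which puts about 5 N on the lid. Rod friction plus weight (about 9 N) should hold that without springing back.
- **Locking:** I gripped the clamp pin and swung it clockwise until it stopped moving and the force rose to about 19 N. The last picture puts the pin at -169.5°; the lever's end, given my estimates of the stand's yaw, lies at -170.3° to -169°.
- **Last pictures:** The foot is on the lid, the tin is in place, and the jar and shaker are where they were. The mug and the turquoise tin were outside the final crop; the gripper passed well above the mug and touched neither.
- **A disagreement:** The cameras put the knob's top at 0.2518 m, while the fingers pressing on it ended at 0.2501 m. That 1.7 mm gap is within the stated 2 mm calibration error, so I relied on the force reading. If it were real rather than camera error, the pressure on the lid would be near zero.

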